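Close the kettle and switch it on

TASK

The kettle has been filled and left with its lid up. With the fingertips, push the lid fully shut, then press the switch on top of the handle all the way down so that it boils, and take the hand away. Leave the kettle seated on its power base, neither picked up nor tipped, and do not disturb the mug, the coffee jar or the tea caddy beside it.

Things in the scene. Friction and masses are not known exactly. Their poses are not given: they have to be found in the camera images.
- kettle: a filled electric jug kettle, 1.3 to 2.1 kg, loose, standing on its power base: round steel body 152 mm across at the foot and 132 mm at the rim, 205 mm tall. Origin at the centre of its underside; z up, +x towards the pouring lip (which reaches 96 mm from the axis), -x towards the black D-shaped handle (28 mm wide, outermost face 134 mm from the axis, its top 196 mm above the origin)
- kettle_lid (a joint): angle of the black lid: 0 = lying shut, up to 1.35 = nearly upright, rad. The hinge is along the kettle's y axis on the handle side; the lid's top face turns towards the handle as it opens. A stiff friction hinge: the lid stays where it is left and takes about 1 N or less at its free edge to push shut
- lid_hinge (a point): point on the lid's hinge axis, fixed in the kettle at x = -64 mm, y = 0, z = 213.5 mm; the plane of the lid's flat top face passes through it. From here the lid is a disc 128 mm across and 8 mm thick reaching towards the lip, with a 28 mm wide thumb tab at its free edge that ends 146 mm from the hinge
- lid_tip (a point): point on the lid, in its top face, at the far edge of the disc, 128 mm from the hinge; moves with the lid
- kettle_switch (a joint): angle of the rocker switch: 0 = off, its outer end raised; 0.30 = fully down (on), rad. It stays where it is left; about 2.5 N straight down on its outer end moves it
- switch_end (a point): middle of the upper edge of the outer end of the switch, moves with it. The switch is a grey paddle, 34 mm long and 20 mm wide, on top of the handle's bridge; it pivots at its end nearest the lid (kettle x = -84 mm), and its outer end (33 mm further out) stands about 14 mm above the pivot when off and 5 mm above it when on, the pivot being 199 mm above the kettle's underside
- power_base: the kettle's fixed round black power base, 174 mm across; origin at the centre of its underside on the worktop. The kettle stands in its shallow dish, whose floor is 16 mm and rim 22 mm above the worktop
- mug: white ceramic mug, 82 mm across, 95 mm tall; origin at the centre of its underside
- coffee_jar: glass coffee jar with black cap, 76 mm across, 135 mm tall; origin at the centre of its underside
- tea_caddy: round aluminium tea caddy, 82 mm across, 122 mm tall; origin at the centre of its underside

How it is judged:
By the outcome, as a careful person would: the job done as asked, in the order asked, and still so for the second after the job is handed in, with the robot touching nothing.
It also fails if it takes over 38 s, if anything falls off the work surface, if the arm or the gripper's body presses on something with over 40 N, if the wrist force passes 120 N, or if a joint passes its speed limit or range.

ROBOT

A 6-joint arm with a two-finger parallel gripper is mounted at the origin on the work surface. World frame = base frame: x ahead of the robot, y to its left, z up, the work surface at z = 0. Lengths are in m, angles in rad, forces in N, time in s.
With the tool pointing down it reaches from about 0.425 to 1.125 m from the base axis. Payload 14.9 kg.
Tool frame: the origin (TCP) lies at the very end of the fingers, on their centre line; the grasp point (between the pads) lies 19 mm behind it; z points along the fingers, y is the line along which they close (so a half turn about z gives the same grasp; the last joint's range is limited). The gripper opens to 91 mm and grips with 3 to 60 N. Pads are 32 mm wide; open, the fingers measure 118 mm over their backs; the gripper's body (76 mm by 178 mm) begins 60 mm behind the grasp point.
Start: joints at [-0.033, 0.379, 1.734, -0, 1.028, -0.033], TCP at [0.7, -0, 0.191] pointing down, gripper open.
Joint ranges: [-2.77, 2.77], [-0.74, 2.19], [0, 2.66], [-1.06, 4.2], [0.31, 2.87], [-3.08, 3.08]. Speed limits (rad/s): [1.89, 1.89, 2.39, 3.14, 3.14, 3.14].

INTERFACE

Orientations are given as a unit quaternion [x, y, z, w].
In Python, from plant import arm gives the robot as it stands.
- The arm moves only by the tool arm_command, never from a script. Its argument "steps" is a list of rows, each an object of numbers: "rx", "ry", "rz": the turn, a rotation vector about the tool's x, y, z in degrees; "x", "y", "z": the shift along the tool's x, y, z in mm; "hand": the opening, from 0 (shut) to 1 (fully open). A call has 1 to 20 rows; each row is the pose to reach, as a shift and turn from the pose commanded when the call began, along the tool's axes at that moment; what a row does not reach only later rows make up. A row lasts 1/12 s, in which the tool goes at most 41.7 mm and 7.16 degrees, less where a joint would pass 70% of its speed; a pose out of reach is approached as far as the arm can. A call with a gripper value outside its range is refused whole. The fingers move at their own pace and stop on an object; "force" is the grip in N (left out, the last holds). Time passes only in rows, so rows that repeat a pose let the fingers close. It gives the time, the measured TCP pose, the force, the opening and the grip force at its end, in the units of the state.
- arm.read_state(): the state, without advancing time (a new reading comes with each control period).
- arm.read_camera(name): name is "scene" or "side" or "wrist"; returns a dict with "color" (420x560x3 uint8, red, green, blue), "z_map" (420x560 float32, m along the optical axis (not along the pixel's ray), 0 where there is no reading), "fx", "fy", "cx", "cy" (pixels), "R" (3x3) and "t" (3): a world point X has camera coordinates R X + t; the wrist camera has in their place "tool_from_camera" (4x4, takes a point from camera to tool coordinates, whose origin is the TCP and whose axes are the flange's). Camera axes: x right, y down, z forward; pixel columns grow to the right and rows downward; lengths in m; the calibration is good to about 2 mm. A picture is of the moment at which its call begins: read the wrist's pose just before it.
- arm.job_done(): hands the job in; it is judged then, once.
The state is a dict: "time": time; "joints": joint angles; "qvel": joint speeds; "joint_efforts": joint torques, N m; "eef_pos": TCP position; "orientation": TCP orientation; "contact_force": force on the tool from outside, world axes, zero at the start; "wrist_torque": the same for the moment, N m; "gripper_width": finger opening in m; "finger_force": force on a finger pad.
Only numpy, scipy, OpenCV 4.12 (cv2) and the standard library are available. Lean on these libraries where they do the work, as an engineer would, in place of code of your own. Each camera call takes 0.05 s, during which the arm holds its last target. There are 200 camera calls.

## Working session

There is one attempt and no reset: what is moved stays moved. The work goes in short steps, Python scripts to look and compute and a tool call to move; the robot and the scene stay as the last step left them, time stands still between calls to the robot, and variables do not carry over. Pictures are saved under pics/ and viewed, at most 10 in all, crops included, and the job is handed in when it is done.

Besides the shell and the picture viewer there is one more tool, called after "Request:" as name([rows], argument=value, ...), one row to a line, values as JSON. arm_command: Moves the arm, as the interface text tells. Its arguments: {"type":"object","properties":{"steps":{"type":"array","items":{"type":"object","properties":{"rx":{"type":"number"},"ry":{"type":"number"},"rz":{"type":"number"},"x":{"type":"number"},"y":{"type":"number"},"z":{"type":"number"},"hand":{"type":"number"}}}},"force":{"type":"number"}},"required":["steps"]}

```bash
mkdir -p pics; cat > h.py <<'E'
import numpy as np,cv2
from plant import arm
def cloud(c):
    z=c["z_map"];v,u=np.indices(z.shape)
    P=np.stack([(u-c["cx"])/c["fx"]*z,(v-c["cy"])/c["fy"]*z,z],-1)
    return (P-c["t"])@c["R"], z>0   # R^T(P-t)
E
python3 - <<'E'
from h import *
a=[arm.read_camera(n) for n in("scene","side")]
for n,c in zip(("scene","side"),a):
    cv2.imwrite(f"pics/{n}.png",c["color"][:,:,::-1]); np.savez(f"{n}.npz",**c)
    print(n,-c["R"].T@c["t"],c["R"][2])
cv2.imwrite("pics/both.png",cv2.resize(np.vstack([c["color"][:,:,::-1] for c in a]),(400,600)))
s=arm.read_state();print(s["time"],s["eef_pos"],s["orientation"],s["gripper_width"])
E
```

```text
scene [1.11596886 0.32768355 0.62219903] [-0.68727249 -0.22686902 -0.69006302]
side [0.35220752 0.67698462 0.868812  ] [ 0.33374622 -0.54772337 -0.7672109 ]
0.1 [6.99616978e-01 1.66815632e-05 1.90842808e-01] [ 7.07096950e-01  7.07116428e-01 -3.50208621e-04 -3.71590126e-04] 0.0907944530241032
```

View pics/scene.png

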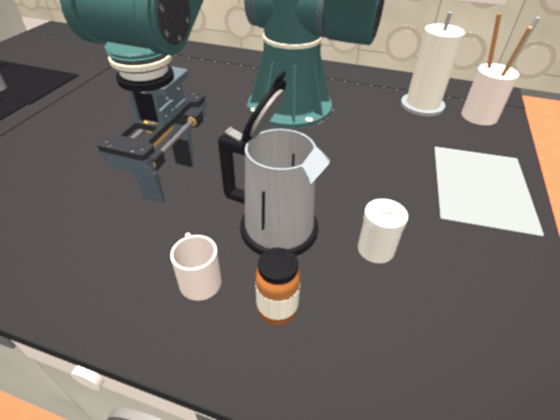

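View pics/side.png

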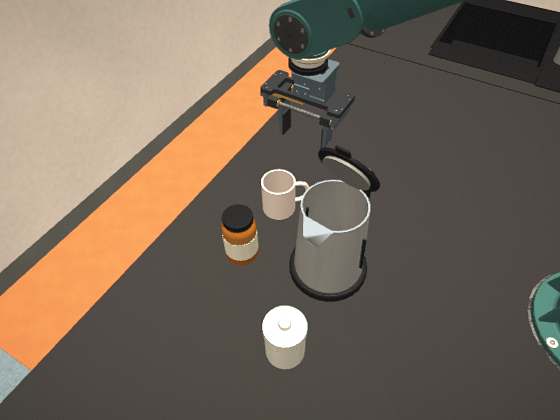

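The scene camera shows the kettle body (280,190), lip (315,165), open lid (267,110) and handle (235,165). The side camera shows the rim (335,213) and lid (350,170). The mug, jar and caddy are on the near side of the kettle.

```bash
python3 - <<'E'
from h import *
P=[];C=[]
for n in("scene","side"):
    c=dict(np.load(n+".npz")); p,m=cloud(c); m&=(p[...,2]>.02)
    P.append(p[m]);C.append(c["color"][m])
    for nm,(u,v) in {"scene":{"lip":(318,162),"sw":(233,133),"rimL":(247,148),"rimR":(313,150),"caddy":(385,215),"jar":(278,262),"mug":(195,245)},"side":{"lip":(317,235),"lid":(350,170),"caddy":(285,325),"jar":(238,215),"mug":(278,178),"rim":(335,245)}}[n].items(): print(n,nm,p[v,u].round(3))
P=np.vstack(P);C=np.vstack(C).astype(int)
np.savez("pc.npz",P=P,C=C)
# base/kettle via height histogram near kettle
g=P[(P[:,0]>.5)&(P[:,0]<.95)&(abs(P[:,1])<.4)]
for z0 in (.06,.10,.14,.18,.21,.225,.24,.26,.28,.30,.32):
    s=g[abs(g[:,2]-z0)<.008]; print(z0,len(s),s.min(0).round(3) if len(s) else'',s.max(0).round(3) if len(s) else '')
E
```

```text
scene lip [0.577 0.225 0.22 ]
scene sw [0.547 0.049 0.225]
scene rimL [0.569 0.086 0.213]
scene rimR [0.543 0.207 0.219]
scene caddy [0.554 0.361 0.112]
scene jar [0.746 0.209 0.133]
scene mug [0.711 0.03  0.069]
side lip [0.551 0.231 0.219]
side lid [0.537 0.144 0.315]
side caddy [0.536 0.371 0.124]
side jar [0.745 0.21  0.136]
side mug [0.762 0.019 0.066]
side rim [0.522 0.211 0.184]
0.06 2132 [0.5   0.001 0.052] [0.786 0.4   0.068]
0.1 2282 [0.5   0.006 0.092] [0.785 0.4   0.108]
0.14 2725 [0.5   0.015 0.132] [0.781 0.248 0.148]
0.18 1268 [0.5   0.015 0.172] [0.626 0.231 0.188]
0.21 1722 [ 0.5   -0.018  0.202] [0.756 0.247 0.218]
0.225 1816 [ 0.5   -0.019  0.217] [0.758 0.248 0.233]
0.24 547 [ 0.502 -0.018  0.232] [0.76  0.115 0.248]
0.26 689 [ 0.501 -0.018  0.252] [0.761 0.127 0.268]
0.28 502 [ 0.5   -0.019  0.272] [0.76  0.135 0.288]
0.3 1693 [ 0.501 -0.038  0.292] [0.784 0.143 0.308]
0.32 2109 [ 0.5   -0.039  0.312] [0.791 0.149 0.328]
```

```bash
cat > fit.py <<'E'
from h import *
from scipy.optimize import least_squares
d=np.load("pc.npz");P,C=d["P"],d["C"]
n=(P[:,0]>.42)&(P[:,0]<.66)&(P[:,1]>-.02)&(P[:,1]<.29)
P,C=P[n],C[n];z=P[:,2]
# tapered steel body: r(z)=76mm..66mm, robust axis fit on outer+inner wall, bright pixels
b=(C.max(1)>90)&(z>.05)&(z<.20)
f=lambda c:np.abs(np.hypot(*(P[b,:2]-c).T))-(.076-.010*(z[b]-.016)/.205)
s=least_squares(f,[.53,.155],loss="soft_l1",f_scale=.003);c=s.x
print("axis",c,"med res",np.median(abs(s.fun)),b.sum())
L=P[(z>.205)&(z<.226)&(C.max(1)>120)];r=np.hypot(*(L[:,:2]-c).T);L=L[(r>.074)&(r<.1)]
q=L[:,:2]-c;print("lip",len(L),np.degrees(np.arctan2(*q.mean(0)[::-1])),np.hypot(*q.T).max())
h=P[(z>.08)&(z<.17)&(C.max(1)<70)];r=np.hypot(*(h[:,:2]-c).T);h=h[(r>.1)&(r<.14)]
q=h[:,:2]-c;print("handle",len(h),np.degrees(np.arctan2(*q.mean(0)[::-1])),np.hypot(*q.T).max())
r=np.hypot(*(P[:,:2]-c).T);l=P[(z>.25)&(z<.38)&(r<.12)]
m=l.mean(0);w=np.linalg.svd(l-m,full_matrices=False);print("lid",len(l),l.min(0),l.max(0),m,"normal",w[2][2],w[1])
S=P[(z>.205)&(z<.24)&(r>.08)&(r<.14)];SC=C[(z>.205)&(z<.24)&(r>.08)&(r<.14)]
k=(SC.min(1)>80)&(S[:,1]<c[1]);k=S[k];print("switch",len(k),k.mean(0) if len(k) else '',k.min(0) if len(k) else'',k.max(0) if len(k) else'')
E
python3 fit.py
```

```text
axis [0.55512239 0.15208782] med res 0.0021758853783634124 10315
lip 381 81.7465308226016 0.09999531806361607
handle 452 -93.18089743257184 0.1367554769184839
lid 2591 [0.48702865 0.08913753 0.25001476] [0.61687113 0.15529833 0.36404153] [0.55816777 0.13109877 0.30688288] normal [ 0.1585602   0.9252945  -0.34451235] [1.7458686  1.504084   0.20505781]
switch 135 [0.54602606 0.04896116 0.2229679 ] [0.53221303 0.03197749 0.21054687] [0.55608172 0.06506961 0.22968889]
```

Axis (0.555, 0.152), lip yaw about 83°, lid angle about 1.22 rad (tab top at z ≈ 0.365, as expected), and the switch agrees with the model. Next I rise, shut the fingers and go behind the lid.

Request:
arm_command([
  {"z": -40, "hand": 0},
  {"z": -80, "hand": 0},
  {"z": -120, "hand": 0},
  {"z": -140, "hand": 0},
  {"z": -140, "x": 12, "y": -35, "hand": 0},
  {"z": -140, "x": 24, "y": -70, "hand": 0},
  {"z": -140, "x": 36, "y": -105, "hand": 0},
  {"z": -140, "x": 48, "y": -140, "hand": 0},
  {"z": -140, "x": 53, "y": -157, "hand": 0},
  {"z": -140, "x": 53, "y": -157, "hand": 0},
  {"z": -140, "x": 53, "y": -157, "hand": 0},
  {"z": -140, "x": 53, "y": -157, "hand": 0},
])

```text
invalid input at $.steps[0]: expected keys rx, ry, rz, x, y, z, hand
```

```bash
python3 - <<'E'
from h import *
c=arm.read_camera("side");d=arm.read_camera("scene")
cv2.imwrite("pics/b1.png",np.hstack([c["color"][60:320,180:460,::-1],d["color"][20:280,150:430,::-1]]))
E
```

```text
(no output)
```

View pics/b1.png

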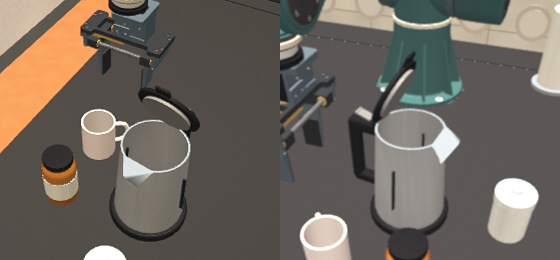

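The call was refused because every key is required in each row. The crops show the scene unchanged, with the grey switch at about (365,115) in the right half.

Request:
arm_command([
  {"rx": 0, "ry": 0, "rz": 0, "x": 0, "y": 0, "z": -40, "hand": 0},
  {"rx": 0, "ry": 0, "rz": 0, "x": 0, "y": 0, "z": -80, "hand": 0},
  {"rx": 0, "ry": 0, "rz": 0, "x": 0, "y": 0, "z": -120, "hand": 0},
  {"rx": 0, "ry": 0, "rz": 0, "x": 0, "y": 0, "z": -140, "hand": 0},
  {"rx": 0, "ry": 0, "rz": 0, "x": 12, "y": -35, "z": -140, "hand": 0},
  {"rx": 0, "ry": 0, "rz": 0, "x": 24, "y": -70, "z": -140, "hand": 0},
  {"rx": 0, "ry": 0, "rz": 0, "x": 36, "y": -105, "z": -140, "hand": 0},
  {"rx": 0, "ry": 0, "rz": 0, "x": 48, "y": -140, "z": -140, "hand": 0},
  {"rx": 0, "ry": 0, "rz": 0, "x": 53, "y": -157, "z": -140, "hand": 0},
  {"rx": 0, "ry": 0, "rz": 0, "x": 53, "y": -157, "z": -140, "hand": 0},
  {"rx": 0, "ry": 0, "rz": 0, "x": 53, "y": -157, "z": -140, "hand": 0},
  {"rx": 0, "ry": 0, "rz": 0, "x": 53, "y": -157, "z": -140, "hand": 0},
])

```text
time: 1.2
eef_pos: [0.5436, 0.0529, 0.3316]
orientation: [0.707, 0.707, 0.0, 0.0]
contact_force: [0.1, -0.6, 0.9]
gripper_width: 0.0139
finger_force: 0.0
```

```bash
python3 - <<'E'
from h import *
c=arm.read_camera("side");d=arm.read_camera("scene")
cv2.imwrite("pics/b2.png",np.hstack([c["color"][60:320,180:460,::-1],d["color"][20:280,150:430,::-1]]))
E
```

```text
(no output)
```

View pics/b2.png

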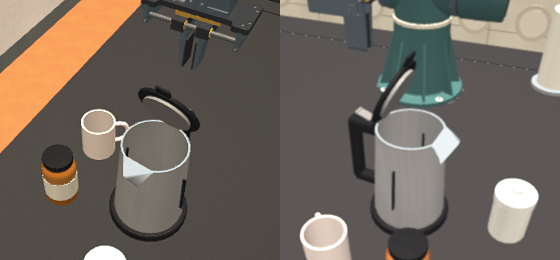

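The fingers stand closed about 30–40 mm behind the lid, and nothing has moved. Now I sweep the lid down along its arc.

Request:
arm_command([
  {"rx": 0, "ry": 0, "rz": 0, "x": 25, "y": 3, "z": 0, "hand": 0},
  {"rx": 0, "ry": 0, "rz": 0, "x": 45, "y": 5, "z": 0, "hand": 0},
  {"rx": 0, "ry": 0, "rz": 0, "x": 60, "y": 7, "z": 3, "hand": 0},
  {"rx": 0, "ry": 0, "rz": 0, "x": 67, "y": 8, "z": 6, "hand": 0},
  {"rx": 0, "ry": 0, "rz": 0, "x": 74, "y": 9, "z": 9, "hand": 0},
  {"rx": 0, "ry": 0, "rz": 0, "x": 82, "y": 10, "z": 14, "hand": 0},
  {"rx": 0, "ry": 0, "rz": 0, "x": 89, "y": 11, "z": 19, "hand": 0},
  {"rx": 0, "ry": 0, "rz": 0, "x": 96, "y": 12, "z": 26, "hand": 0},
  {"rx": 0, "ry": 0, "rz": 0, "x": 103, "y": 13, "z": 33, "hand": 0},
  {"rx": 0, "ry": 0, "rz": 0, "x": 108, "y": 13, "z": 40, "hand": 0},
  {"rx": 0, "ry": 0, "rz": 0, "x": 113, "y": 14, "z": 48, "hand": 0},
  {"rx": 0, "ry": 0, "rz": 0, "x": 117, "y": 14, "z": 56, "hand": 0},
  {"rx": 0, "ry": 0, "rz": 0, "x": 121, "y": 15, "z": 65, "hand": 0},
  {"rx": 0, "ry": 0, "rz": 0, "x": 124, "y": 15, "z": 74, "hand": 0},
  {"rx": 0, "ry": 0, "rz": 0, "x": 126, "y": 15, "z": 83, "hand": 0},
  {"rx": 0, "ry": 0, "rz": 0, "x": 127, "y": 15, "z": 90, "hand": 0},
  {"rx": 0, "ry": 0, "rz": 0, "x": 127, "y": 15, "z": 90, "hand": 0},
])

```text
time: 2.72
eef_pos: [0.5572, 0.1799, 0.2395]
orientation: [0.707, 0.707, -0.001, -0.001]
contact_force: [-0.7, -0.2, 0.1]
gripper_width: 0.0004
finger_force: 0.0
```

```bash
python3 - <<'E'
from h import *
c=arm.read_camera("side");d=arm.read_camera("scene")
cv2.imwrite("pics/b3.png",np.hstack([c["color"][60:320,180:460,::-1],d["color"][20:280,150:430,::-1]]))
E
```

```text
(no output)
```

View pics/b3.png

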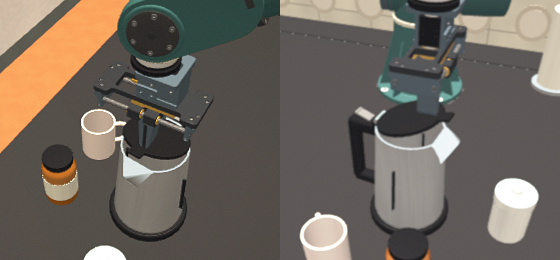

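The lid is almost down under the fingers, and the kettle is still seated. Now I press the last 10 mm gently.

Request:
arm_command([
  {"rx": 0, "ry": 0, "rz": 0, "x": 0, "y": 0, "z": 4, "hand": 0},
  {"rx": 0, "ry": 0, "rz": 0, "x": 0, "y": 0, "z": 7, "hand": 0},
  {"rx": 0, "ry": 0, "rz": 0, "x": 0, "y": 0, "z": 10, "hand": 0},
  {"rx": 0, "ry": 0, "rz": 0, "x": 0, "y": 0, "z": 11, "hand": 0},
  {"rx": 0, "ry": 0, "rz": 0, "x": 0, "y": 0, "z": 11, "hand": 0},
])

```text
time: 3.23
eef_pos: [0.5579, 0.1799, 0.2302]
orientation: [0.707, 0.707, -0.0, -0.0]
contact_force: [-0.7, -1.1, -0.1]
gripper_width: 0.0005
finger_force: 0.0
```

Request:
arm_command([
  {"rx": 0, "ry": 0, "rz": 0, "x": 0, "y": 0, "z": 1, "hand": 0},
  {"rx": 0, "ry": 0, "rz": 0, "x": 0, "y": 0, "z": 2, "hand": 0},
  {"rx": 0, "ry": 0, "rz": 0, "x": 0, "y": 0, "z": 2, "hand": 0},
])

```text
time: 3.48
eef_pos: [0.558, 0.18, 0.2284]
orientation: [0.707, 0.707, 0.0, -0.0]
contact_force: [0.6, -0.1, 0.1]
gripper_width: 0.0007
finger_force: 0.2
```

Request:
arm_command([
  {"rx": 0, "ry": 0, "rz": 0, "x": 0, "y": 0, "z": 1, "hand": 0},
  {"rx": 0, "ry": 0, "rz": 0, "x": 0, "y": 0, "z": 2, "hand": 0},
  {"rx": 0, "ry": 0, "rz": 0, "x": 0, "y": 0, "z": 2, "hand": 0},
])

```text
time: 3.73
eef_pos: [0.558, 0.18, 0.2263]
orientation: [0.707, 0.707, -0.0, -0.0]
contact_force: [-0.4, 0.3, 0.1]
gripper_width: 0.0005
finger_force: 0.2
```

```bash
python3 - <<'E'
from h import *
c=arm.read_camera("side");d=arm.read_camera("scene")
for k in(c,d):
    p,m=cloud(k);p=p[m];C=k["color"][m]
    r=np.hypot(p[:,0]-.555,p[:,1]-.152)
    s=p[(r<.055)&(C.max(1)<70)&(p[:,2]>.15)&(p[:,2]<.26)&(np.hypot(p[:,0]-.558,p[:,1]-.18)>.03)]
    A=np.c_[s[:,:2]-[.555,.152],np.ones(len(s))];w=np.linalg.lstsq(A,s[:,2],rcond=None)[0];print(len(s),w,np.std(A@w-s[:,2]))
cv2.imwrite("pics/b4.png",np.hstack([c["color"][150:250,270:410,::-1],d["color"][100:200,220:360,::-1]]).repeat(2,0).repeat(2,1))
E
```

```text
714 [0.0203168  0.16730787 0.24029143] 0.0009406891280707421
832 [0.02015719 0.16821905 0.2398    ] 0.0005657312399974942
```

View pics/b4.png

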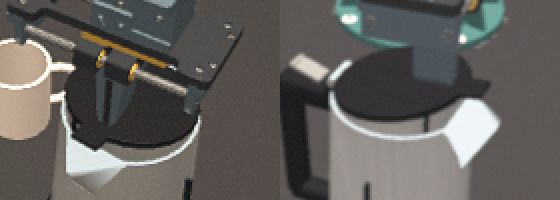

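Both views give the same lid plane: still 0.167 rad open, yaw 83°. But the reported TCP lies 19 mm under that plane, so I check where the fingertips really are.

```bash
python3 - <<'E'
from h import *
print(arm.read_state()["eef_pos"],arm.read_state()["contact_force"])
for n in("side","scene"):
    k=arm.read_camera(n);p,m=cloud(k);C=k["color"].astype(int)
    ok=m&(np.hypot(p[...,0]-.558,p[...,1]-.18)<.04)&(p[...,2]>.2)&(p[...,2]<.3)
    lid=.2400+.0202*(p[...,0]-.555)+.168*(p[...,1]-.152)
    f=p[ok&(p[...,2]>lid+.004)];print(n,len(f),"finger lowest",np.sort(f[:,2])[:5],f.min(0),f.max(0))
    s=p[ok&(abs(p[...,2]-lid)<.003)];print(" lid pts near",len(s),s.min(0),s.max(0))
    q=k["R"]@arm.read_state()["eef_pos"]+k["t"];print(" TCP px",q[0]/q[2]*k["fx"]+k["cx"],q[1]/q[2]*k["fy"]+k["cy"])
E
```

```text
[0.5579754  0.17996017 0.22636046] [-0.58292359  0.27211925  0.25930211]
side 290 finger lowest [0.25300447 0.25307555 0.25329169 0.25411473 0.25438403] [0.5448948  0.16691961 0.25300447] [0.56911626 0.20368523 0.2999439 ]
 lid pts near 707 [0.51833847 0.14023247 0.23723997] [0.59774296 0.21952526 0.25319814]
 TCP px 326.5639574566402 211.8250787302655
scene 340 finger lowest [0.24754403 0.24802073 0.24890709 0.24897696 0.24905062] [0.54837357 0.16152454 0.24754403] [0.57268828 0.19668341 0.2835585 ]
 lid pts near 531 [0.5191007  0.14027433 0.23736594] [0.59721845 0.21951043 0.25174901]
 TCP px 296.763323824112 148.48367808381528
```

The lid's angle matches contact with fingertips about 18 mm higher than the reported TCP, and there is no force yet. I keep lowering in small steps, watching the force.

Request:
arm_command([
  {"rx": 0, "ry": 0, "rz": 0, "x": 0, "y": 0, "z": 2, "hand": 0},
  {"rx": 0, "ry": 0, "rz": 0, "x": 0, "y": 0, "z": 4, "hand": 0},
  {"rx": 0, "ry": 0, "rz": 0, "x": 0, "y": 0, "z": 6, "hand": 0},
  {"rx": 0, "ry": 0, "rz": 0, "x": 0, "y": 0, "z": 6, "hand": 0},
])

```text
time: 4.27
eef_pos: [0.5578, 0.1799, 0.2199]
orientation: [0.707, 0.707, -0.0, -0.0]
contact_force: [-0.2, 0.8, -0.1]
gripper_width: 0.0003
finger_force: 0.1
```

```bash
cat > lid.py <<'E'
from h import *
e=arm.read_state();t=e["eef_pos"];print(t,e["contact_force"])
for n in("side","scene"):
    k=arm.read_camera(n);p,m=cloud(k);C=k["color"]
    r=np.hypot(p[...,0]-.555,p[...,1]-.152);q=np.hypot(p[...,0]-t[0],p[...,1]-t[1])
    s=p[m&(r<.055)&(C.max(2)<70)&(p[...,2]>.2)&(p[...,2]<.26)&(q>.03)]
    A=np.c_[s[:,:2]-[.555,.152],np.ones(len(s))];w=np.linalg.lstsq(A,s[:,2],rcond=None)[0]
    f=p[m&(q<.025)&(p[...,2]>.2)&(p[...,2]<.32)];l=A[0]*0
    h=f[:,2]-(w[2]+w[0]*(f[:,0]-.555)+w[1]*(f[:,1]-.152));f=f[h>.003]
    print(n,"lid",len(s),w.round(4),"finger min z",np.sort(f[:,2])[:6].round(4))
E
python3 lid.py
```

```text
[0.55782497 0.17991424 0.21990688] [-0.23790566  0.83394847 -0.0768429 ]
side lid 692 [0.0139 0.1136 0.2365] finger min z [0.2454 0.2455 0.2458 0.2459 0.2459 0.2464]
scene lid 852 [0.0143 0.1117 0.2359] finger min z [0.2416 0.242  0.2421 0.2421 0.2422 0.2427]
```

The lid follows the fingers (0.113 rad now), so the real fingertips are about 20 mm above the reported TCP. About 10 mm more is needed.

Request:
arm_command([
  {"rx": 0, "ry": 0, "rz": 0, "x": 0, "y": 0, "z": 3, "hand": 0},
  {"rx": 0, "ry": 0, "rz": 0, "x": 0, "y": 0, "z": 6, "hand": 0},
  {"rx": 0, "ry": 0, "rz": 0, "x": 0, "y": 0, "z": 8, "hand": 0},
  {"rx": 0, "ry": 0, "rz": 0, "x": 0, "y": 0, "z": 10, "hand": 0},
  {"rx": 0, "ry": 0, "rz": 0, "x": 0, "y": 0, "z": 10, "hand": 0},
])

```text
time: 4.78
eef_pos: [0.5578, 0.1799, 0.2099]
orientation: [0.707, 0.707, -0.0, -0.0]
contact_force: [-0.9, 0.1, 0.5]
gripper_width: 0.0003
finger_force: 0.0
```

```bash
python3 lid.py
```

```text
[0.55777111 0.17994449 0.209895  ] [-0.86656088  0.05255229  0.51820181]
side lid 634 [0.0021 0.0209 0.2308] finger min z [0.2353 0.2356 0.2362 0.2364 0.2366 0.2366]
scene lid 868 [0.0041 0.0219 0.2297] finger min z [0.2338 0.2339 0.2339 0.2341 0.2341 0.2341]
```

About 2 mm left; I press in 1 mm steps until the force rises.

Request:
arm_command([
  {"rx": 0, "ry": 0, "rz": 0, "x": 0, "y": 0, "z": 1, "hand": 0},
  {"rx": 0, "ry": 0, "rz": 0, "x": 0, "y": 0, "z": 2, "hand": 0},
  {"rx": 0, "ry": 0, "rz": 0, "x": 0, "y": 0, "z": 3, "hand": 0},
  {"rx": 0, "ry": 0, "rz": 0, "x": 0, "y": 0, "z": 3, "hand": 0},
])

```text
time: 5.22
eef_pos: [0.558, 0.18, 0.2073]
orientation: [0.707, 0.707, 0.0, -0.0]
contact_force: [-0.7, -0.4, -0.4]
gripper_width: 0.0001
finger_force: 0.0
```

Request:
arm_command([
  {"rx": 0, "ry": 0, "rz": 0, "x": 0, "y": 0, "z": 1, "hand": 0},
  {"rx": 0, "ry": 0, "rz": 0, "x": 0, "y": 0, "z": 1, "hand": 0},
  {"rx": 0, "ry": 0, "rz": 0, "x": 0, "y": 0, "z": 1, "hand": 0},
])

```text
time: 5.47
eef_pos: [0.5581, 0.18, 0.2071]
orientation: [0.707, 0.707, 0.0, 0.0]
contact_force: [-4.1, -0.9, 9.2]
gripper_width: 0.0004
finger_force: 4.4
```

```bash
python3 lid.py
```

```text
[0.55810214 0.17998839 0.20708337] [-4.10382214 -0.91700607  9.19811619]
side lid 618 [-0.      0.0017  0.2293] finger min z [0.2326 0.2328 0.2329 0.2333 0.2333 0.2337]
scene lid 849 [-1.000e-03 -2.000e-04  2.281e-01] finger min z [0.2312 0.2312 0.2314 0.2316 0.2316 0.2316]
```

The lid is flat (slope below 0.002) and reads 9 N against its stop, so it is shut. Contact height shows the tips 22 mm above the reported TCP. Now I lift, go over the switch's outer end (0.541, 0.040), and come to just above it.

Request:
arm_command([
  {"rx": 0, "ry": 0, "rz": 0, "x": 0, "y": 0, "z": -30, "hand": 0},
  {"rx": 0, "ry": 0, "rz": 0, "x": 0, "y": 0, "z": -50, "hand": 0},
  {"rx": 0, "ry": 0, "rz": 0, "x": -30, "y": -4, "z": -50, "hand": 0},
  {"rx": 0, "ry": 0, "rz": 0, "x": -65, "y": -8, "z": -50, "hand": 0},
  {"rx": 0, "ry": 0, "rz": 0, "x": -100, "y": -12, "z": -50, "hand": 0},
  {"rx": 0, "ry": 0, "rz": 0, "x": -130, "y": -16, "z": -50, "hand": 0},
  {"rx": 0, "ry": 0, "rz": 0, "x": -140, "y": -17, "z": -50, "hand": 0},
  {"rx": 0, "ry": 0, "rz": 0, "x": -140, "y": -17, "z": -35, "hand": 0},
  {"rx": 0, "ry": 0, "rz": 0, "x": -140, "y": -17, "z": -20, "hand": 0},
  {"rx": 0, "ry": 0, "rz": 0, "x": -140, "y": -17, "z": -10, "hand": 0},
  {"rx": 0, "ry": 0, "rz": 0, "x": -140, "y": -17, "z": -10, "hand": 0},
])

```text
time: 6.48
eef_pos: [0.5399, 0.0402, 0.2144]
orientation: [0.707, 0.707, -0.001, -0.001]
contact_force: [0.3, 0.3, -0.0]
gripper_width: 0.0003
finger_force: 0.0
```

```bash
python3 lid.py; python3 - <<'E'
from h import *
c=arm.read_camera("side");d=arm.read_camera("scene")
cv2.imwrite("pics/b5.png",np.hstack([c["color"][100:260,250:410,::-1],d["color"][60:220,180:340,::-1]]).repeat(2,0).repeat(2,1))
E
```

```text
[0.53987691 0.04015276 0.21438603] [ 0.28922489  0.27153316 -0.01126097]
side lid 2043 [5.000e-04 2.000e-04 2.294e-01] finger min z [0.2345 0.2372 0.2375 0.2382 0.2388 0.2388]
scene lid 1594 [ 6.000e-04 -2.000e-04  2.281e-01] finger min z [0.2364 0.2368 0.237  0.237  0.2372 0.2373]
```

View pics/b5.png

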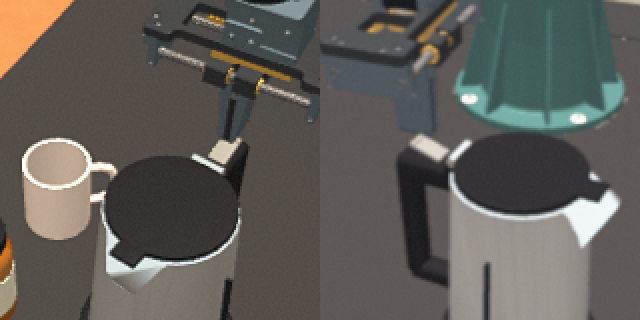

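The lid stays shut, and the fingertips (side crop (230,135), scene crop (415,130)) hang about 8 mm over the grey switch. Next I press it.

Request:
arm_command([
  {"rx": 0, "ry": 0, "rz": 0, "x": 0, "y": 0, "z": 4, "hand": 0},
  {"rx": 0, "ry": 0, "rz": 0, "x": 0, "y": 0, "z": 7, "hand": 0},
  {"rx": 0, "ry": 0, "rz": 0, "x": 0, "y": 0, "z": 10, "hand": 0},
  {"rx": 0, "ry": 0, "rz": 0, "x": 0, "y": 0, "z": 12, "hand": 0},
  {"rx": 0, "ry": 0, "rz": 0, "x": 0, "y": 0, "z": 14, "hand": 0},
  {"rx": 0, "ry": 0, "rz": 0, "x": 0, "y": 0, "z": 15, "hand": 0},
  {"rx": 0, "ry": 0, "rz": 0, "x": 0, "y": 0, "z": 15, "hand": 0},
])

```text
time: 7.27
eef_pos: [0.541, 0.04, 0.2013]
orientation: [0.707, 0.707, -0.0, -0.0]
contact_force: [0.4, 0.2, 1.1]
gripper_width: 0.0005
finger_force: 0.6
```

Request:
arm_command([
  {"rx": 0, "ry": 0, "rz": 0, "x": 0, "y": 0, "z": 1, "hand": 0},
  {"rx": 0, "ry": 0, "rz": 0, "x": 0, "y": 0, "z": 2, "hand": 0},
  {"rx": 0, "ry": 0, "rz": 0, "x": 0, "y": 0, "z": 2, "hand": 0},
])

```text
time: 7.52
eef_pos: [0.5411, 0.04, 0.1993]
orientation: [0.707, 0.707, 0.0, 0.0]
contact_force: [0.6, -1.5, 0.8]
gripper_width: 0.0006
finger_force: 0.8
```

Request:
arm_command([
  {"rx": 0, "ry": 0, "rz": 0, "x": 0, "y": 0, "z": 1, "hand": 0},
  {"rx": 0, "ry": 0, "rz": 0, "x": 0, "y": 0, "z": 2, "hand": 0},
  {"rx": 0, "ry": 0, "rz": 0, "x": 0, "y": 0, "z": 2, "hand": 0},
])

```text
time: 7.77
eef_pos: [0.5411, 0.04, 0.1976]
orientation: [0.707, 0.707, -0.0, -0.0]
contact_force: [-1.1, -3.1, 5.9]
gripper_width: 0.0006
finger_force: 3.0
```

Request:
arm_command([
  {"rx": 0, "ry": 0, "rz": 0, "x": 0, "y": 0, "z": 0.5, "hand": 0},
  {"rx": 0, "ry": 0, "rz": 0, "x": 0, "y": 0, "z": 1, "hand": 0},
  {"rx": 0, "ry": 0, "rz": 0, "x": 0, "y": 0, "z": 1, "hand": 0},
])

```text
time: 8.02
eef_pos: [0.5412, 0.0399, 0.1975]
orientation: [0.707, 0.707, -0.0, 0.0]
contact_force: [-7.1, -2.5, 18.1]
gripper_width: 0.0004
finger_force: 9.3
```

The switch is hard against its stop (18 N, no further travel, tip z about 0.2195 against the expected 0.220). I lift straight up and away, then check.

Request:
arm_command([
  {"rx": 0, "ry": 0, "rz": 0, "x": 0, "y": 0, "z": -15, "hand": 0},
  {"rx": 0, "ry": 0, "rz": 0, "x": 0, "y": 0, "z": -50, "hand": 0},
  {"rx": 0, "ry": 0, "rz": 0, "x": 0, "y": 0, "z": -90, "hand": 0},
  {"rx": 0, "ry": 0, "rz": 0, "x": 0, "y": 0, "z": -130, "hand": 0},
  {"rx": 0, "ry": 0, "rz": 0, "x": -35, "y": 0, "z": -130, "hand": 0},
  {"rx": 0, "ry": 0, "rz": 0, "x": -70, "y": 0, "z": -130, "hand": 0},
  {"rx": 0, "ry": 0, "rz": 0, "x": -100, "y": 0, "z": -130, "hand": 0},
  {"rx": 0, "ry": 0, "rz": 0, "x": -100, "y": 0, "z": -130, "hand": 0},
  {"rx": 0, "ry": 0, "rz": 0, "x": -100, "y": 0, "z": -130, "hand": 0},
])

```text
time: 8.77
eef_pos: [0.5408, -0.0608, 0.3261]
orientation: [0.708, 0.706, -0.0, -0.0]
contact_force: [0.2, 0.5, -0.3]
gripper_width: 0.0002
finger_force: 0.0
```

```bash
python3 lid.py; python3 - <<'E'
from h import *
c=arm.read_camera("side");d=arm.read_camera("scene")
for k in(c,d):
    p,m=cloud(k);C=k["color"].astype(int)
    s=p[m&(C.min(2)>80)&(p[...,2]>.2)&(p[...,2]<.25)&(abs(p[...,0]-.545)<.03)&(p[...,1]>.02)&(p[...,1]<.07)]
    if len(s)>5: print("switch",len(s),s.min(0),s.max(0),"slope",np.polyfit(s[:,1],s[:,2],1))
cv2.imwrite("pics/b6.png",np.hstack([c["color"][100:360,200:460,::-1],d["color"][60:320,160:420,::-1]]).repeat(1,0))
E
```

```text
[ 0.54075089 -0.06084307  0.32605916] [ 0.16865947  0.48107597 -0.31041643]
side lid 2033 [0.0023 0.0009 0.2295] finger min z []
scene lid 1591 [1.100e-03 1.000e-04 2.282e-01] finger min z []
switch 135 [0.53159943 0.02544583 0.21045458] [0.55590098 0.06971412 0.22273238] slope [-0.00247203  0.21918498]
switch 133 [0.53221442 0.02398341 0.21027416] [0.55583907 0.06584612 0.220733  ] slope [-0.0116284   0.21836677]
```

View pics/b6.png

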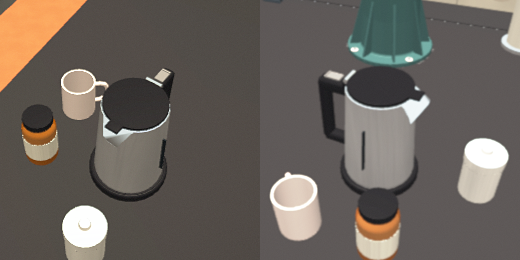

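The lid is shut and flat at 0.2295. The switch is down, with its top now at 0.220 (0.229 before). The kettle is on its base and the other items have not moved.

```bash
python3 -c "
from plant import arm
print(arm.job_done())"
```

```text
the job is handed in; nothing more can be done
None
```

The lid is fully shut and the switch is pressed down to its stop. The hand is clear, the kettle is still on its base, the mug, jar and caddy look undisturbed, and I handed the job in at about 9 s.

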